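# Find the secret catch of a carved chest by feel and spring the lid

### The arm

A 6-joint arm with a two-finger parallel gripper is mounted at the origin on the work surface. World frame = base frame: x ahead of the robot, y to its left, z up, the work surface at z = 0. Lengths are in m, angles in rad, forces in N, time in s.
With the tool pointing down it reaches from about 0.35 to 0.975 m from the base axis. Payload 4.9 kg.
Tool frame: the origin (TCP) lies midway between the tips of the shut fingers; the grasp point (between the pads) lies behind it (hold_point_z is the z of the grasp point in the tool frame, in m); z points along the fingers, y is the line along which they close (so a half turn about z gives the same grasp; the last joint's range is limited). The gripper opens to 85 mm and grips with 20 to 120 N. Pads are 22 mm wide; open, the fingers measure 114 mm over their backs; the gripper's body (76 mm by 85 mm) begins 54 mm behind the grasp point. The pads swing forward as they close: fully open they stand 13 mm farther back than shut.
Start: joints at [-1.273, 0.053, 1.613, -0, 1.476, -0.119], TCP at [0.253, -0.571, 0.231] pointing down, gripper open.
Joint ranges: [-3.01, 3.01], [-1.01, 2.22], [0.06, 2.58], [-1.02, 4.17], [0.09, 2.62], [-3.14, 3.14]. Speed limits (rad/s): [2.57, 2.57, 3.14, 3.14, 3.14, 3.14].

### API

Orientations are given as a 3x3 rotation matrix whose columns are the frame's x, y, z axes.
In Python, from workcell import * gives the robot as it stands.
- The arm moves only by the tool drive_tool, never from a script. Its argument "motion" is a list of rows, each an object of numbers: "x", "y", "z": the shift along the tool's x, y, z in m; "yaw": the turn about the tool's z in degrees. A call has 1 to 12 rows; each row is the pose to reach, as a shift and turn from the pose commanded when the call began, along the tool's axes at that moment; what a row does not reach only later rows make up. A row lasts 1/12 s, in which the tool goes at most 41.7 mm and 7.16 degrees, less where a joint would pass 70% of its speed; a pose out of reach is approached as far as the arm can. A call with a gripper value outside its range is refused whole. "hand" is the closure, from 0 (fully open) to 1 (shut), set as the call begins (left out, the last holds). The fingers move at their own pace and stop on an object; "squeeze" is the grip in N (left out, the last holds). Time passes only in rows, so rows that repeat a pose let the fingers close. It gives the time, the measured TCP pose, the force, the opening and the grip force at its end, in the units of the state.
- get_state(): the state, without advancing time (a new reading comes with each control period).
- capture(name): name is "side" or "top"; returns (picture, depth): 384x512x3 uint8, red, green, blue; 384x512 float32, m along the optical axis (not along the pixel's ray), 0 where there is no reading.
- calibration(name): a dict with "mtx" (3x3 intrinsics, pixels), "extrinsics" (4x4, takes a point from world to camera coordinates). Camera axes: x right, y up, looking along -z (the intrinsics and any distortion apply to the point x, -y, -z); pixel columns grow to the right and rows downward; lengths in m; the calibration is good to about 2 mm. A picture is of the moment at which its call begins. calibration takes no time and is no camera call.
- finish_job(): hands the job in; it is judged then, once.
The state is a dict: "clock": time; "joint_pos": joint angles; "joint_velocities": joint speeds; "joint_torque": joint torques, N m; "ee_pos": TCP position; "ee_rot": TCP orientation; "wrist_force": force on the tool from outside, world axes, zero at the start; "moment": the same for the moment, N m; "gripper_width": finger opening in m; "finger_force": force on a finger pad.
Only numpy, scipy, OpenCV 4.12 (cv2) and the standard library are available. Lean on these libraries where they do the work, as an engineer would, in place of code of your own. Each camera call takes 0.05 s, during which the arm holds its last target. There are 200 camera calls.

### The job

The carved chest has a secret catch in a notch somewhere along its front edge. Rest a fingertip lightly on either dark front corner block, feel your way along the top of the edge until the finger drops into the notch, then press down inside it until the lid springs ajar, and take your hand away leaving the lid ajar. Grasp nothing, never lean hard on the chest, and leave the carvings and tools where they are.

Things in the scene. Friction and masses are not known exactly. Their poses are not given: they have to be found in the camera images.
- chest: Olive-wood chest, 240 mm front to back (x), 384 mm wide (y), too heavy to shift; origin at the centre of its underside, on the bench; front along its -x, towards the robot within 0.3 rad. Its front edge is a flat rail 36 mm broad (x -120 to -84 mm), top 95 mm above the bench, of eight blocks along y: a dark 36 mm corner block at each end, six olive 52 mm blocks between. Behind it the shut lid stands 11 mm higher.
- rail_mid (a point): Middle of the flat top of the front edge, 18 mm behind the chest's front face. Axes as the chest. One of the four middle blocks (centres 26 or 78 mm to either side of this point along y) is the notched one; which, differs each time. It alone of the olive blocks has no pale diamond on top. Its notch is open above and in front, 44 mm wide along y, 36 mm front to back, 18 mm deep.
- corner_left: Dark corner block at the chest's left end (+y) of the front edge, 36 x 36 mm, 37 mm high; origin at the centre of its underside, 58 mm above the bench, at x = -102, y = +174 mm of the chest. Axes as the chest.
- corner_right: The same dark corner block at the right end (-y), at x = -102, y = -174 mm of the chest.
- plain_left: Plain (never notched) olive block next to the left corner block, 36 x 52 mm, 37 mm high; origin at the centre of its underside, at x = -102, y = +130 mm of the chest. Axes as the chest.
- plain_right: The same plain block next to the right corner block, at x = -102, y = -130 mm of the chest.
- catch (a joint): Angle of the wooden thumb plate (29 x 43 mm) that forms the notch's floor: 0 at rest (18 mm below the edge's top), 0.32 rad fully down (its middle 7 mm lower). It pivots about an axis along y, 24 mm behind the rail's middle line. Sprung: pressed at its middle it gives at 1.5 N and is fully down at 3.5 N, nearer the pivot it takes twice that; the lid is let go at about 0.2 rad (4.5 mm). Springs back.
- lid (a joint): Opening angle of the chest's lid, hinged along the rear: 0 shut (held by the catch), 0.15 rad ajar on its stop, its front edge then 30 mm up. A spring lifts it as soon as the catch lets go, and keeps it ajar; pushed shut again it does not latch.
- lid_front (a point): Middle of the top front edge of the lid (106 mm above the bench when shut), 19 mm behind the middle line of the front edge rail.
- figure_tall: Carved standing figure, olive wood, 210 mm tall, foot 84 mm across; origin at the centre of its underside. Bystander.
- figure_small: Small pale carved figure, 115 mm tall, foot 64 mm across; origin at the centre of its underside. Bystander.
- burr_tub: Clear round tub with burrs, 116 mm across, 52 mm high; origin at the centre of its underside. Bystander.
- wrench_long: Steel open-end wrench lying flat, 190 mm long. Bystander.
- wrench_short: Steel open-end wrench lying flat, 140 mm long. Bystander.
- offcut: Stepped wooden offcut, 95 x 45 mm, 42 mm high; origin at the centre of its underside. Bystander.
- handpiece: Rotary carving handpiece in its black rest, 175 mm long, 45 mm high; origin at the centre of the underside of the rest. Bystander.

How it is judged:
By the outcome, as a careful person would: the job done as asked, in the order asked, and still so for the second after the job is handed in, with the robot touching nothing.
It also fails if it takes over 72 s, if anything falls off the work surface, if the arm or the gripper's body presses on something with over 40 N, if the wrist force passes 120 N, or if a joint passes its speed limit or range.

## Working session

There is one attempt and no reset: what is moved stays moved. The work goes in short steps, Python scripts to look and compute and a tool call to move; the robot and the scene stay as the last step left them, time stands still between calls to the robot, and variables do not carry over. Pictures are saved under pics/ and viewed, at most 10 in all, crops included, and the job is handed in when it is done.

Besides the shell and the picture viewer there is one more tool, called after "Emit:" as name(argument=value, ...) on one line, values as JSON. drive_tool: Moves the arm, as the interface text tells. Its arguments: {"type":"object","properties":{"motion":{"type":"array"},"hand":{"type":"number"},"squeeze":{"type":"number"}},"required":["motion"]}

```bash
mkdir -p pics; python3 - <<'E'
from workcell import *
import cv2,numpy as np
for n in("top","side"):
    p,d=capture(n); np.savez(f"{n}0.npz",p=p,d=d); cv2.imwrite(f"pics/{n}0.png",p[:,:,::-1])
    c=calibration(n); print(n,c)
s=get_state(); print(s)
E
```

```text
top {'mtx': array([[429.22225776,   0.        , 261.17679575],
       [  0.        , 429.22225776, 202.32330589],
       [  0.        ,   0.        ,   1.        ]]), 'extrinsics': array([[ 7.03071342e-03, -9.99652976e-01,  2.53869189e-02,
        -1.08901520e-03],
       [ 9.93086928e-01,  9.95477629e-03,  1.16958350e-01,
        -5.27078882e-01],
       [-1.17170484e-01,  2.43891167e-02,  9.92812293e-01,
        -1.43390106e+00],
       [ 0.00000000e+00,  0.00000000e+00,  0.00000000e+00,
         1.00000000e+00]])}
side {'mtx': array([[355.07918824,   0.        , 250.83842088],
       [  0.        , 355.07918824, 193.71049525],
       [  0.        ,   0.        ,   1.        ]]), 'extrinsics': array([[-0.88122743, -0.47240236, -0.01655988,  0.46869746],
       [ 0.31502925, -0.61305839,  0.72451085, -0.2242897 ],
       [-0.35241281,  0.63324199,  0.68906443, -0.88272035],
       [ 0.        ,  0.        ,  0.        ,  1.        ]])}
{'clock': 0.1, 'joint_pos': array([-1.27299614e+00,  5.33084405e-02,  1.61418966e+00,  9.44300185e-06,
        1.47604637e+00, -1.19029378e-01]), 'joint_velocities': array([ 0.00026833, -0.00027805, -0.00334175,  0.00180013,  0.00090822,
        0.00059887]), 'joint_torque': array([-9.67037249e-05, -3.94907248e+01, -3.71361494e+01, -1.06938487e-04,
        3.92335976e-03, -1.08985665e-05]), 'ee_pos': array([ 0.25285127, -0.57092357,  0.23015538]), 'ee_rot': array([[ 9.14377563e-01,  4.04862143e-01, -5.63708469e-04],
       [ 4.04862464e-01, -9.14375685e-01,  1.86865567e-03],
       [ 2.41106623e-04, -1.93688122e-03, -9.99998095e-01]]), 'wrist_force': array([-0.38755661,  0.77254318, -0.20892109]), 'moment': array([-0.02358897, -0.06027342,  0.03957047]), 'finger_force': 0.0, 'gripper_width': 0.085275127800975}
```

View pics/top0.png

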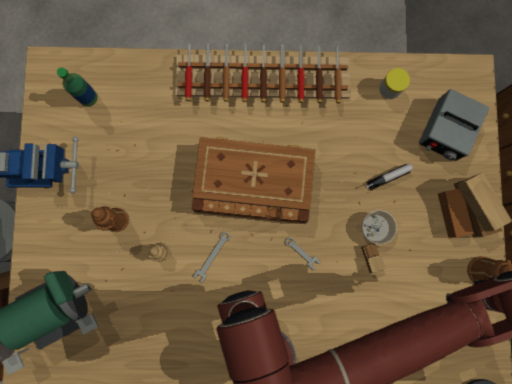

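View pics/side0.png

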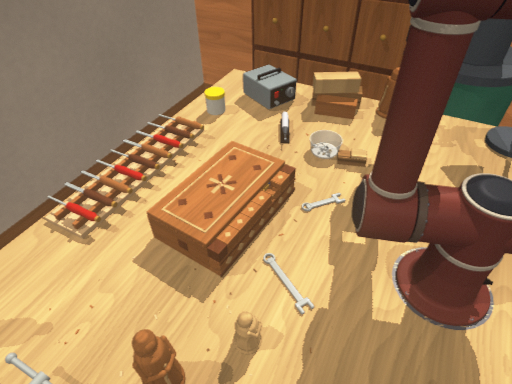

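The top view shows the chest at columns 193–315, rows 138–222, with its front rail along rows 198–220. The side view shows the rail running from about (215,260) to (295,180). I'll enlarge the rail in both views.

```bash
python3 - <<'E'
import cv2,numpy as np
t=np.load("top0.npz")["p"][185:230,185:320,::-1]; s=np.load("side0.npz")["p"][155:275,200:310,::-1]
a=cv2.resize(t,(780,260),interpolation=cv2.INTER_CUBIC)
b=cv2.resize(s,(305,333),interpolation=cv2.INTER_CUBIC)
o=np.zeros((600,780,3),np.uint8); o[:260]=a; o[265:598,:305]=b
# rectified rail from depth? show depth of the rail
d=np.load("top0.npz")["d"][185:230,185:320]
dd=np.clip((d-1.20)/(1.36-1.2)*255,0,255).astype(np.uint8)
o[300:459,310:780]=cv2.applyColorMap(cv2.resize(dd,(470,159),interpolation=cv2.INTER_NEAREST),cv2.COLORMAP_JET)
cv2.imwrite("pics/crop0.png",o)
E
```

```text
(no output)
```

View pics/crop0.png

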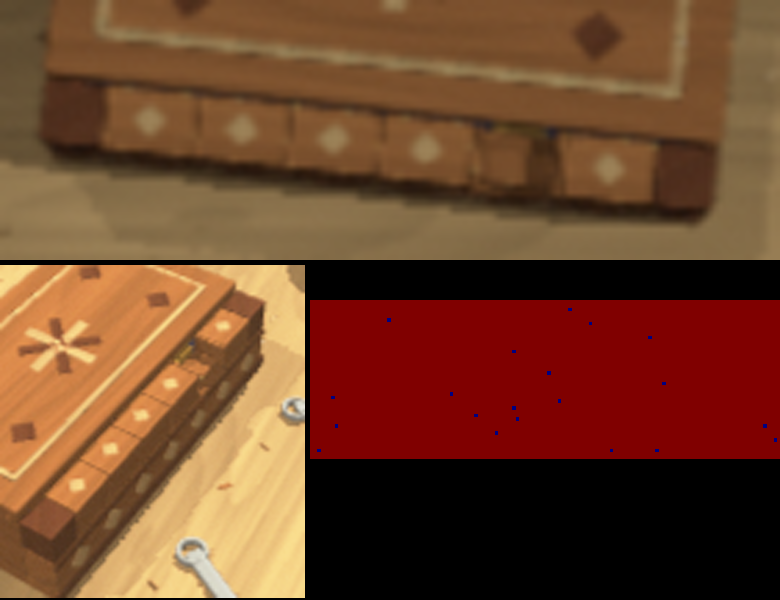

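The block without a diamond, and with a visible gap, is second from the right (crop about (515,160), chest y = -78 mm). Next I'll triangulate the five diamonds from both views.

```bash
cat > h.py <<'E'
from workcell import *
import numpy as np,cv2
def cam(n):
    c=calibration(n); F=np.diag([1.,-1,-1]); E=np.array(c["extrinsics"])
    return np.array(c["mtx"])@F@E[:3]
def plane(P,u,z):
    A=np.column_stack([P[:,0],P[:,1],-np.array([u[0],u[1],1])]); s=np.linalg.solve(A,-(P[:,2]*z+P[:,3])); return np.array([s[0],s[1],z])
def refine(img,u,r=4):
    x,y=map(lambda v:int(round(v)),u); w=img[y-r:y+r+1,x-r:x+r+1].astype(float)
    g=w[:,:,2]; k=np.clip(g-np.percentile(g,65),0,None); Y,X=np.mgrid[y-r:y+r+1,x-r:x+r+1]
    return np.array([(X*k).sum(),(Y*k).sum()])/k.sum()
E
python3 - <<'E'
from h import *
T=np.load("top0.npz");S=np.load("side0.npz");Pt,Ps=cam("top"),cam("side")
k=135/780; tu=[(185+x*k-.4,185+y*k-.4) for x,y in[(150,122),(242,130),(333,139),(426,149),(609,169)]]
k=110/305; su=[(200+x*k-.3,155+y*k-.3) for x,y in[(77,220),(110,184),(141,150),(171,118),(223,61)]]
yc=np.array([130,78,26,-26,-130])/1e3
tu=[refine(T["p"],u,4) for u in tu]; su=[refine(S["p"],u,4) for u in su]
X=cv2.triangulatePoints(Pt,Ps,np.array(tu).T,np.array(su).T); X=(X[:3]/X[3]).T
print(X.round(4)); 
for P,us in((Pt,tu),(Ps,su)):
    W=np.array([plane(P,u,.095) for u in us]); print(W.round(4))
    a=np.polyfit(yc,W[:,0],1);b=np.polyfit(yc,W[:,1],1); print("mid",a[1],b[1],"yaw",np.arctan2(-a[0],b[0]),"scale",np.hypot(a[0],b[0]))
import workcell; print([n for n in dir(workcell) if not n.startswith('_')], getattr(workcell,'hold_point_z',None))
E
```

```text
[[ 0.5073  0.1695  0.0941]
 [ 0.5027  0.1175  0.0938]
 [ 0.4977  0.0658  0.094 ]
 [ 0.4925  0.0139  0.0939]
 [ 0.4825 -0.0894  0.0944]]
[[ 0.508   0.1698  0.095 ]
 [ 0.5035  0.1179  0.095 ]
 [ 0.4985  0.0662  0.095 ]
 [ 0.4934  0.0143  0.095 ]
 [ 0.4833 -0.089   0.095 ]]
mid 0.4958667455140502 0.04031782694197371 yaw -0.09552938771770998 scale 0.9999056671393836
[[ 0.5057  0.1698  0.095 ]
 [ 0.5006  0.118   0.095 ]
 [ 0.4958  0.0662  0.095 ]
 [ 0.4905  0.0144  0.095 ]
 [ 0.4809 -0.0891  0.095 ]]
mid 0.4932137447809975 0.04033205666511748 yaw -0.09560697187018923 scale 1.0002098213855477
['Unreachable', 'calibration', 'capture', 'finish_job', 'get_state', 'hold_point_z'] -0.0187
```

Emit:
drive_tool(motion=[{"x": 0.032, "y": -0.026, "yaw": 2.5}, {"x": 0.063, "y": -0.052, "yaw": 5}, {"x": 0.095, "y": -0.078, "yaw": 7.5}, {"x": 0.127, "y": -0.104, "yaw": 10}, {"x": 0.158, "y": -0.13, "yaw": 12.5}, {"x": 0.19, "y": -0.156, "yaw": 15}, {"x": 0.222, "y": -0.182, "yaw": 17.5}, {"x": 0.253, "y": -0.207, "yaw": 20}, {"x": 0.285, "y": -0.233, "yaw": 22.5}, {"x": 0.317, "y": -0.259, "yaw": 25}, {"x": 0.348, "y": -0.285, "yaw": 27.5}, {"x": 0.38, "y": -0.311, "yaw": 29.4}], hand=1, squeeze=20)

```text
schema error: expected keys x, y, z, yaw
```

Emit:
drive_tool(motion=[{"x": 0.032, "y": -0.026, "z": 0, "yaw": 2.5}, {"x": 0.063, "y": -0.052, "z": 0, "yaw": 5}, {"x": 0.095, "y": -0.078, "z": 0, "yaw": 7.5}, {"x": 0.127, "y": -0.104, "z": 0, "yaw": 10}, {"x": 0.158, "y": -0.13, "z": 0, "yaw": 12.5}, {"x": 0.19, "y": -0.156, "z": 0, "yaw": 15}, {"x": 0.222, "y": -0.182, "z": 0, "yaw": 17.5}, {"x": 0.253, "y": -0.207, "z": 0, "yaw": 20}, {"x": 0.285, "y": -0.233, "z": 0, "yaw": 22.5}, {"x": 0.317, "y": -0.259, "z": 0, "yaw": 25}, {"x": 0.348, "y": -0.285, "z": 0, "yaw": 27.5}, {"x": 0.38, "y": -0.311, "z": 0, "yaw": 29.4}], hand=1, squeeze=20)

```text
clock: 1.1
ee_pos: [0.4747, -0.1312, 0.231]
ee_rot: [[0.995, -0.098, -0.0], [-0.098, -0.995, -0.0], [-0.0, 0.0, -1.0]]
wrist_force: [1.3, -0.0, -0.5]
gripper_width: 0.0
finger_force: 0.0
```

Emit:
drive_tool(motion=[{"x": 0, "y": 0.001, "z": 0.035, "yaw": 0}, {"x": 0, "y": 0.001, "z": 0.07, "yaw": 0}, {"x": 0, "y": 0.001, "z": 0.1, "yaw": 0}, {"x": 0, "y": 0.001, "z": 0.115, "yaw": 0}, {"x": 0, "y": 0.001, "z": 0.122, "yaw": 0}, {"x": 0, "y": 0.001, "z": 0.122, "yaw": 0}, {"x": 0, "y": 0.001, "z": 0.122, "yaw": 0}])

```text
clock: 1.68
ee_pos: [0.4748, -0.1345, 0.1099]
ee_rot: [[0.995, -0.096, 0.001], [-0.096, -0.995, -0.0], [0.001, 0.0, -1.0]]
wrist_force: [-0.2, 0.0, -0.5]
gripper_width: 0.0001
finger_force: 0.0
```

```bash
python3 - <<'E'
from h import *
im=[]
for n in("top","side"):
    p,_=capture(n); P=cam(n); s=get_state(); q=P@np.append(s["ee_pos"],1); q=(q[:2]/q[2]).astype(int); print(n,q,s["ee_pos"],s["wrist_force"])
    p=np.ascontiguousarray(p[:,:,::-1]); im.append(cv2.resize(p[max(0,q[1]-50):q[1]+50,q[0]-65:q[0]+65],(390,300),interpolation=cv2.INTER_CUBIC))
cv2.imwrite("pics/c1.png",np.hstack(im))
E
```

```text
top [304 215] [ 0.47538877 -0.13479916  0.11080562] [ 0.2764844  -0.95936285 -0.63295046]
side [288 163] [ 0.47568841 -0.13493916  0.1112867 ] [0.10955789 0.55386126 0.9053698 ]
```

View pics/c1.png

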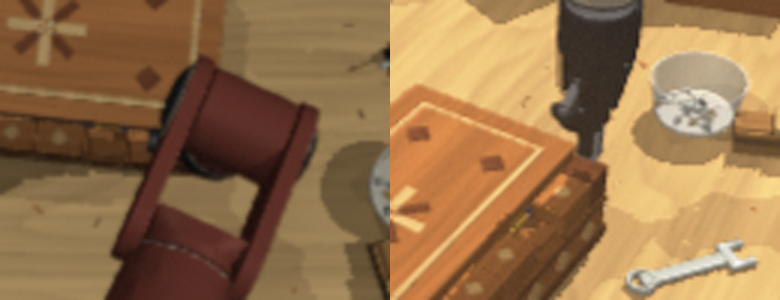

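The fingertip hangs over the right dark corner block (right panel about (590,160)), well clear of the lid and tub. I'll lower it gently.

Emit:
drive_tool(motion=[{"x": 0, "y": -0.001, "z": 0.004, "yaw": 0}, {"x": 0, "y": -0.001, "z": 0.008, "yaw": 0}, {"x": 0, "y": -0.001, "z": 0.01, "yaw": 0}, {"x": 0, "y": -0.001, "z": 0.011, "yaw": 0}, {"x": 0, "y": -0.001, "z": 0.012, "yaw": 0}, {"x": 0, "y": -0.001, "z": 0.012, "yaw": 0}])

```text
clock: 2.28
ee_pos: [0.4744, -0.1332, 0.097]
ee_rot: [[0.995, -0.096, -0.0], [-0.096, -0.995, 0.0], [-0.0, -0.0, -1.0]]
wrist_force: [0.3, -0.0, -0.3]
gripper_width: 0.0006
finger_force: 0.0
```

Emit:
drive_tool(motion=[{"x": 0, "y": 0, "z": 0.0005, "yaw": 0}, {"x": 0, "y": 0, "z": 0.001, "yaw": 0}, {"x": 0, "y": 0, "z": 0.001, "yaw": 0}])

```text
clock: 2.53
ee_pos: [0.4746, -0.1333, 0.0963]
ee_rot: [[0.995, -0.096, -0.0], [-0.096, -0.995, 0.0], [-0.0, -0.0, -1.0]]
wrist_force: [-0.7, 1.2, 0.5]
gripper_width: 0.0003
finger_force: 0.0
```

Emit:
drive_tool(motion=[{"x": 0, "y": 0, "z": 0.0005, "yaw": 0}, {"x": 0, "y": 0, "z": 0.001, "yaw": 0}, {"x": 0, "y": 0, "z": 0.001, "yaw": 0}])

```text
clock: 2.78
ee_pos: [0.4745, -0.1333, 0.0952]
ee_rot: [[0.995, -0.096, -0.0], [-0.096, -0.995, 0.0], [-0.0, -0.0, -1.0]]
wrist_force: [0.1, -0.1, 0.0]
gripper_width: 0.0001
finger_force: 0.0
```

Emit:
drive_tool(motion=[{"x": 0, "y": 0, "z": 0.0005, "yaw": 0}, {"x": 0, "y": 0, "z": 0.0005, "yaw": 0}])

```text
clock: 2.95
ee_pos: [0.4746, -0.1333, 0.0951]
ee_rot: [[0.995, -0.096, 0.0], [-0.096, -0.995, -0.0], [0.0, 0.0, -1.0]]
wrist_force: [-0.9, 0.4, 2.1]
gripper_width: -0.0001
finger_force: 0.8
```

Emit:
drive_tool(motion=[{"x": 0, "y": 0, "z": 0.0005, "yaw": 0}, {"x": 0, "y": 0, "z": 0.0005, "yaw": 0}])

```text
clock: 3.12
ee_pos: [0.4747, -0.1333, 0.0951]
ee_rot: [[0.995, -0.096, -0.0], [-0.096, -0.995, -0.0], [-0.0, 0.0, -1.0]]
wrist_force: [-3.0, 0.8, 5.1]
gripper_width: 0.0001
finger_force: 2.4
```

Contact on the corner at about 5 N. Sliding toward the notch (tool -y).

Emit:
drive_tool(motion=[{"x": 0, "y": -0.004, "z": -0.0002, "yaw": 0}, {"x": 0, "y": -0.008, "z": -0.0002, "yaw": 0}, {"x": 0, "y": -0.012, "z": -0.0002, "yaw": 0}, {"x": 0, "y": -0.016, "z": -0.0002, "yaw": 0}, {"x": 0, "y": -0.02, "z": -0.0002, "yaw": 0}, {"x": 0, "y": -0.024, "z": -0.0002, "yaw": 0}])

```text
clock: 3.62
ee_pos: [0.4773, -0.1094, 0.095]
ee_rot: [[0.995, -0.096, 0.001], [-0.096, -0.995, -0.001], [0.001, 0.001, -1.0]]
wrist_force: [-0.9, -3.3, 4.5]
gripper_width: -0.0
finger_force: 2.2
```

Emit:
drive_tool(motion=[{"x": 0, "y": -0.004, "z": 0, "yaw": 0}, {"x": 0, "y": -0.008, "z": 0, "yaw": 0}, {"x": 0, "y": -0.012, "z": 0, "yaw": 0}, {"x": 0, "y": -0.016, "z": 0, "yaw": 0}, {"x": 0, "y": -0.02, "z": 0, "yaw": 0}, {"x": 0, "y": -0.024, "z": 0, "yaw": 0}])

```text
clock: 4.12
ee_pos: [0.4796, -0.0855, 0.095]
ee_rot: [[0.995, -0.096, 0.001], [-0.096, -0.995, -0.001], [0.001, 0.001, -1.0]]
wrist_force: [0.4, -4.0, 6.4]
gripper_width: -0.0001
finger_force: 2.7
```

Emit:
drive_tool(motion=[{"x": 0, "y": -0.004, "z": -0.0002, "yaw": 0}, {"x": 0, "y": -0.008, "z": -0.0002, "yaw": 0}, {"x": 0, "y": -0.012, "z": -0.0002, "yaw": 0}, {"x": 0, "y": -0.016, "z": -0.0002, "yaw": 0}, {"x": 0, "y": -0.02, "z": -0.0002, "yaw": 0}, {"x": 0, "y": -0.024, "z": -0.0002, "yaw": 0}])

```text
clock: 4.62
ee_pos: [0.4817, -0.0615, 0.095]
ee_rot: [[0.995, -0.096, 0.0], [-0.096, -0.995, -0.001], [0.0, 0.001, -1.0]]
wrist_force: [0.5, -4.6, 6.0]
gripper_width: -0.0003
finger_force: 2.7
```

Emit:
drive_tool(motion=[{"x": 0, "y": -0.003, "z": 0, "yaw": 0}, {"x": 0, "y": -0.006, "z": 0, "yaw": 0}, {"x": 0, "y": -0.009, "z": 0, "yaw": 0}, {"x": 0, "y": -0.012, "z": 0, "yaw": 0}])

```text
clock: 4.95
ee_pos: [0.4821, -0.0485, 0.094]
ee_rot: [[0.995, -0.096, -0.001], [-0.096, -0.995, 0.002], [-0.001, -0.002, -1.0]]
wrist_force: [-0.3, 0.6, -0.4]
gripper_width: 0.0001
finger_force: 0.0
```

Emit:
drive_tool(motion=[{"x": 0, "y": -0.002, "z": 0, "yaw": 0}, {"x": 0, "y": -0.004, "z": 0, "yaw": 0}, {"x": 0, "y": -0.006, "z": 0, "yaw": 0}])

```text
clock: 5.2
ee_pos: [0.4825, -0.0429, 0.0937]
ee_rot: [[0.995, -0.096, -0.002], [-0.096, -0.995, 0.001], [-0.002, -0.001, -1.0]]
wrist_force: [1.0, 0.6, -0.7]
gripper_width: 0.0
finger_force: 0.0
```

The finger dropped (force to zero, z below the top). I'll centre in the notch and descend to the plate.

Emit:
drive_tool(motion=[{"x": 0, "y": -0.003, "z": 0, "yaw": 0}, {"x": 0, "y": -0.0055, "z": 0.001, "yaw": 0}, {"x": 0, "y": -0.0055, "z": 0.004, "yaw": 0}, {"x": 0, "y": -0.0055, "z": 0.008, "yaw": 0}, {"x": 0, "y": -0.0055, "z": 0.012, "yaw": 0}, {"x": 0, "y": -0.0055, "z": 0.014, "yaw": 0}, {"x": 0, "y": -0.0055, "z": 0.015, "yaw": 0}, {"x": 0, "y": -0.0055, "z": 0.015, "yaw": 0}])

```text
clock: 5.87
ee_pos: [0.4834, -0.0382, 0.0792]
ee_rot: [[0.995, -0.096, -0.001], [-0.096, -0.995, 0.0], [-0.001, -0.0, -1.0]]
wrist_force: [0.4, -0.4, 0.1]
gripper_width: 0.0
finger_force: 0.0
```

Emit:
drive_tool(motion=[{"x": 0, "y": 0, "z": 0.001, "yaw": 0}, {"x": 0, "y": 0, "z": 0.002, "yaw": 0}, {"x": 0, "y": 0, "z": 0.003, "yaw": 0}, {"x": 0, "y": 0, "z": 0.003, "yaw": 0}])

```text
clock: 6.2
ee_pos: [0.4839, -0.0383, 0.0768]
ee_rot: [[0.995, -0.096, 0.0], [-0.096, -0.995, -0.0], [0.0, 0.0, -1.0]]
wrist_force: [-0.2, 0.3, 0.1]
gripper_width: 0.0004
finger_force: 0.2
```

Emit:
drive_tool(motion=[{"x": 0, "y": 0, "z": 0.001, "yaw": 0}, {"x": 0, "y": 0, "z": 0.002, "yaw": 0}, {"x": 0, "y": 0, "z": 0.003, "yaw": 0}, {"x": 0, "y": 0, "z": 0.003, "yaw": 0}])

```text
clock: 6.53
ee_pos: [0.4833, -0.0382, 0.0735]
ee_rot: [[0.995, -0.096, -0.001], [-0.096, -0.995, 0.0], [-0.001, 0.0, -1.0]]
wrist_force: [-4.0, 0.1, 2.5]
gripper_width: -0.0003
finger_force: 1.8
```

Emit:
drive_tool(motion=[{"x": 0, "y": 0, "z": 0.001, "yaw": 0}, {"x": 0, "y": 0, "z": 0.0015, "yaw": 0}, {"x": 0, "y": 0, "z": 0.0015, "yaw": 0}])

```text
clock: 6.78
ee_pos: [0.4834, -0.0382, 0.0719]
ee_rot: [[0.995, -0.096, -0.001], [-0.096, -0.995, 0.0], [-0.001, -0.0, -1.0]]
wrist_force: [-4.1, -0.6, 3.0]
gripper_width: 0.0002
finger_force: 2.1
```

```bash
python3 - <<'E'
from h import *
p,_=capture("side"); print(get_state()["wrist_force"],get_state()["ee_pos"])
cv2.imwrite("pics/s2.png",cv2.resize(p[100:280,130:330,::-1],(600,540),interpolation=cv2.INTER_CUBIC))
E
```

```text
[-3.56278492  0.20439229  2.43490625] [ 0.48337954 -0.0381603   0.07194883]
```

View pics/s2.png

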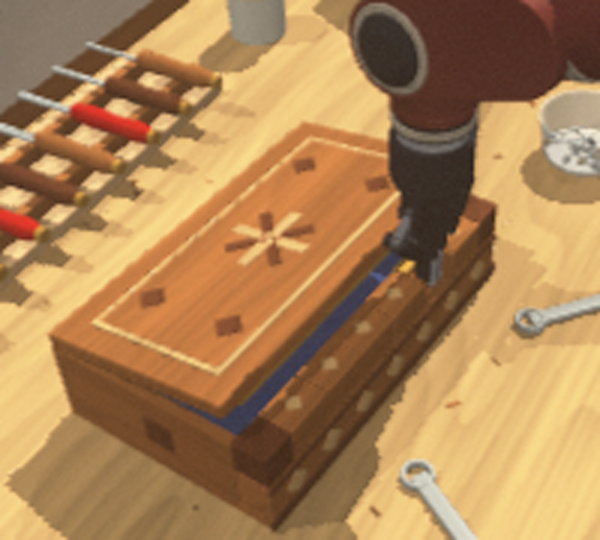

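The lid is ajar (blue gap from (200,415) to (400,265)), and the finger is close to its edge. I'll withdraw diagonally up and out through the open front, then rise.

Emit:
drive_tool(motion=[{"x": -0.002, "y": 0, "z": -0.003, "yaw": 0}, {"x": -0.006, "y": 0, "z": -0.008, "yaw": 0}, {"x": -0.015, "y": 0, "z": -0.01, "yaw": 0}, {"x": -0.03, "y": 0, "z": -0.012, "yaw": 0}, {"x": -0.05, "y": 0, "z": -0.014, "yaw": 0}, {"x": -0.07, "y": 0, "z": -0.02, "yaw": 0}, {"x": -0.08, "y": 0, "z": -0.05, "yaw": 0}, {"x": -0.08, "y": 0, "z": -0.085, "yaw": 0}, {"x": -0.08, "y": 0, "z": -0.12, "yaw": 0}, {"x": -0.08, "y": 0, "z": -0.15, "yaw": 0}, {"x": -0.08, "y": 0, "z": -0.16, "yaw": 0}, {"x": -0.08, "y": 0, "z": -0.16, "yaw": 0}])

```text
clock: 7.83
ee_pos: [0.406, -0.0309, 0.2363]
ee_rot: [[0.995, -0.096, 0.008], [-0.096, -0.995, -0.002], [0.008, 0.001, -1.0]]
wrist_force: [0.0, -0.2, -0.2]
gripper_width: -0.0001
finger_force: 0.0
```

```bash
python3 - <<'E'
from h import *
p,_=capture("side"); print(get_state()["wrist_force"],get_state()["ee_pos"])
cv2.imwrite("pics/s3.png",p[:,:,::-1])
E
```

```text
[ 0.59214633  1.05309364 -1.01485555] [ 0.40481113 -0.0306278   0.2333482 ]
```

View pics/s3.png

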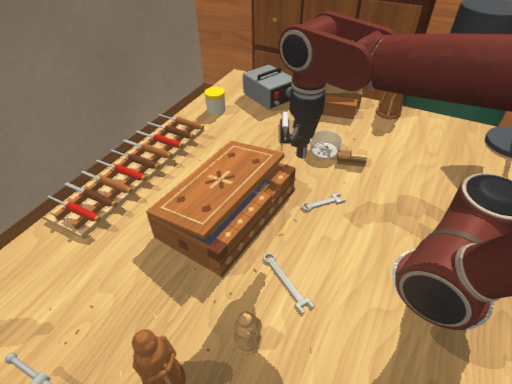

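The lid stays ajar (gap from (210,235) to (265,190)). The hand is clear at (305,150), and the figures, wrenches and tub haven't moved.

```bash
python3 -c "
from workcell import *
print(finish_job())"
```

```text
the job is handed in; nothing more can be done
None
```

The chest lid is open and resting ajar: I felt along from the right corner block, found the notch at the second olive block, and pressed the catch with readings of about 3–6 N. The hand is clear, nothing else looked moved in the last picture, and the job was handed in at about 8 s.

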